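# Push the spacer blocks home in the rack and shut the keeper

## Task

Push the row of four spacer blocks along the wooden rack as one train, without letting the row come apart, until it is fully home: first block against the end stop, all four touching. Then push the little wooden keeper until it stands square across the channel behind the last block, as far as it goes. Nothing is to be picked up: lift or tip no block, and leave the timer, tape roll, mug and brass tube where they are.

Things in the scene. Friction and masses are not known exactly. Their poses are not given: they have to be found in the camera images.
- rack: Low wooden rack fixed to the table, 360 x 112 mm. Origin on the table under the channel's centre line; x along the channel towards the end stop, y across. Channel floor 8 mm above the table, 84 mm wide between two walls (14 mm thick, tops 18 mm above the table). End stop: bar across the channel, face at x = +155 mm, top 34 mm above the table. The end at x = -185 mm is open.
- spacer_0: Plain beech spacer block, the first of the row of four alike counted from the end stop; 46 mm along the channel, 80 mm across it, 22 mm high, 60 g, loose. Origin at the centre of its underside. The four start touching one another, 60 to 115 mm short of the stop; with the row home its origin lies at x = 132 mm in the rack's frame.
- spacer_1: Plain beech spacer block, the second of the row of four alike counted from the end stop; 46 mm along the channel, 80 mm across it, 22 mm high, 60 g, loose. Origin at the centre of its underside. The four start touching one another, 60 to 115 mm short of the stop; with the row home its origin lies at x = 86 mm in the rack's frame.
- spacer_2: Plain beech spacer block, the third of the row of four alike counted from the end stop; 46 mm along the channel, 80 mm across it, 22 mm high, 60 g, loose. Origin at the centre of its underside. The four start touching one another, 60 to 115 mm short of the stop; with the row home its origin lies at x = 40 mm in the rack's frame.
- spacer_3: Plain beech spacer block, the last of the row of four alike counted from the end stop; 46 mm along the channel, 80 mm across it, 22 mm high, 60 g, loose. Origin at the centre of its underside. The four start touching one another, 60 to 115 mm short of the stop; with the row home its origin lies at x = -6 mm in the rack's frame.
- keeper (a joint): Angle of the keeper, a wooden turn-button (arm 12 mm wide, 20 to 36 mm above the table) swinging level about a pivot on the rack's -y wall. 0: along the wall, pointing away from the end stop; negative (to -0.6): swung outwards; 1.57: square across the channel, its limit. Light friction (0.04 N m) holds it where left. Clears the last block by 5 mm when the row is home.
- keeper_pivot (a point): Point on the keeper's pivot axis, 28 mm above the table, at x = -40 mm, y = -49 mm in the rack's frame.
- keeper_peg (a point): Middle of the upright peg (12 mm diameter; 14 mm at the arm) at the keeper's free end, 52 mm from the pivot, 40 mm above the table; its top is at 46 mm. A push on its outer side swings the keeper shut.
- kitchen_timer: Bystander: round wind-up kitchen timer, 67 mm wide, 44 mm high. Origin under its middle.
- tape_roll: Bystander: roll of masking tape lying flat, 102 mm wide, 24 mm high. Origin under its middle.
- tea_mug: Bystander: mug, 86 x 117 mm with its handle, 99 mm high. Origin under its middle.
- brass_ferrule: Bystander: short upright brass tube, 13 mm wide, 29 mm high. Origin under its middle.
Things that resemble listed ones, but are neither listed nor needed, are in the scene too. Leave any grey look-alike of the spacer_3 alone.

How it is judged:
By the outcome, as a careful person would: the job done as asked, in the order asked, and still so for the second after the job is handed in, with the robot touching nothing.
It also fails if it takes over 48 s, if anything falls off the work surface, if the arm or the gripper's body presses on something with over 40 N, if the wrist force passes 120 N, or if a joint passes its speed limit or range.

## Robot

A 6-joint arm with a two-finger parallel gripper is mounted at the origin on the work surface; the furniture and walls round the work are solid. World frame = base frame: x ahead of the robot, y to its left, z up, the work surface at z = 0. Lengths are in mm, angles in degrees, forces in N, time in s.
With the tool pointing down it reaches from about 300 to 850 mm from the base axis. Payload 4.2 kg.
Tool frame: the origin (TCP) lies on the centre line of the jaws, within the pads' length; the fingertips stand 11 mm ahead of it and the grasp point (between the pads) lies 8 mm behind it; z points along the fingers, y is the direction in which the jaws open and shut (so a half turn about z gives the same grasp; the last joint's range is limited). The gripper opens to 91 mm and grips with 3 to 60 N. Pads are 32 mm wide; open, the fingers measure 118 mm over their backs; the gripper's body (76 mm by 178 mm) begins 60 mm behind the grasp point.
Start: joints at [61.994, 18.312, 89.639, -0, 72.044, -1.146], TCP at [259.799, 512.978, 224.976] pointing down, gripper open.
Joint ranges: [-177.97, 177.97], [-48.28, 115.42], [12.27, 149.76], [-77.06, 257.06], [2.81, 150.46], [-146.56, 146.56]. Speed limits (degrees/s): [147.25, 147.25, 180, 180, 180, 180].

## Interface

Orientations are given as [roll, pitch, yaw] about the fixed x, y, z axes, in that order (R = Rz(yaw) Ry(pitch) Rx(roll)).
In Python, from workcell import env, grab_frame gives the robot as it stands. The module is installed in compiled form; this text tells all that it offers.
- The arm moves only by the tool arm_command, never from a script. Its argument "series" is one flat list of numbers, 6 for each row, row after row: the shift along the world's x, y, z each as a share of 400 mm, from -1 to 1, then the turn, a rotation vector about the world's x, y, z each as a share of 45 degrees, from -1 to 1. A call has 1 to 20 rows; each row shifts and turns the commanded pose from where the row before left it; what a row does not reach is not made up. A row lasts 1/12 s, in which the tool goes at most 41.7 mm and 7.16 degrees, less where a joint would pass 70% of its speed; a pose out of reach is approached as far as the arm can. A call with a number of a shift or a turn outside -1 to 1 is refused whole. A call with a gripper value outside its range is refused whole. "hand" is the opening, from 0 (shut) to 1 (fully open), set as the call begins (left out, the last holds). The fingers move at their own pace and stop on an object; "newtons" is the grip in N (left out, the last holds). Time passes only in rows, so rows that do not move let the fingers close. It gives the time, the measured TCP pose, the force and the opening at its end, in the units of the state.
- env.state(): the state, without advancing time (a new reading comes with each control period).
- grab_frame(name): name is "scene" or "side" or "wrist"; returns a dict with "frame" (400x640x3 uint8, red, green, blue), "intrinsics" (3x3 intrinsics, pixels), "k1" (the pictures are not rectified: a ray, as slopes to the right and down, at radius r is drawn at 1 + k1 r^2 times it, then the intrinsics apply), "R" (3x3) and "t" (3): a world point X has camera coordinates R X + t; the wrist camera has in their place "tool_from_camera" (4x4, takes a point from camera to tool coordinates, whose origin is the TCP and whose axes are the flange's). Camera axes: x right, y down, z forward; pixel columns grow to the right and rows downward; lengths in mm; the calibration is good to about 2 mm. A picture is of the moment at which its call begins: read the wrist's pose just before it. There is no depth.
- env.job_done(): hands the job in, once; it reports no verdict.
The state is a dict: "time_s": time; "qpos": joint angles; "qvel": joint speeds; "effort": joint torques, N m; "ee_pos": TCP position; "ee_rot": TCP orientation; "force": force on the tool from outside, world axes, zero at the start; "torque": the same for the moment, N m; "gripper_width": finger opening in mm.
Only numpy, scipy, OpenCV 4.12 (cv2) and the standard library are available. Lean on these libraries where they do the work, as an engineer would, in place of code of your own. Each camera call takes 0.05 s, during which the arm holds its last target.

## Working session

There is one attempt and no reset: what is moved stays moved. The work goes in short steps, Python scripts to look and compute and a tool call to move; the robot and the scene stay as the last step left them, time stands still between calls to the robot, and variables do not carry over. Pictures are saved under pics/ and viewed, and the job is handed in when it is done.

Besides the shell and the picture viewer there is one more tool, called after "Emit:" as name(argument=value, ...), one argument or row to a line, values as JSON. arm_command: Moves the arm, as the interface text tells. Shift numbers are shares of 400 mm and turn numbers shares of 45 degrees, none past 1 either way. Its arguments: {"type":"object","properties":{"series":{"type":"array"},"hand":{"type":"number"},"newtons":{"type":"number"}},"required":["series"]}

```bash
mkdir -p pics; python3 - <<'E'
from workcell import env, grab_frame
import cv2
s=env.state();print(s)
for n in("scene","side","wrist"):
    f=grab_frame(n);cv2.imwrite(f"pics/{n}0.png",f["frame"][:,:,::-1])
    print(n,{k:(v.tolist() if hasattr(v,'tolist') else v) for k,v in f.items() if k!="frame"})
E
```

```text
{'time_s': 0.0, 'qpos': array([ 6.19958229e+01,  1.83513137e+01,  8.97065134e+01, -4.29996427e-04,
        7.20438209e+01, -1.14511804e+00]), 'qvel': array([ 0.01686492, -0.05698577, -0.06415865,  0.15832556,  0.01558405,
        0.03931038]), 'effort': array([-3.02146284e-03, -4.12463164e+01, -2.31969881e+01,  7.25887902e-02,
        4.57312376e-02, -1.30192702e-04]), 'ee_pos': array([259.54847264, 512.54117218, 224.12282217]), 'ee_rot': array([-1.79898364e+02, -1.62267370e-03,  1.53141072e+02]), 'force': array([-0.57361221, -0.49638009,  0.40588549]), 'torque': array([ 0.04651474,  0.00152937, -0.00050463]), 'gripper_width': 91.3552650352979}
scene {'intrinsics': [[513.9901929638488, 0.0, 314.6172243573521], [0.0, 513.9901929638488, 195.31869605556886], [0.0, 0.0, 1.0]], 'k1': -0.047477912212175545, 'R': [[0.8134127384228894, -0.5816852242310143, -0.0014201699514713034], [-0.38824325115495867, -0.5410874636126557, -0.7459836021346922], [0.43315920272343755, 0.6073439360301028, -0.665962798107716]], 't': [-484.06435827944216, 178.49214607462596, 1618.1469623815474]}
side {'intrinsic
[... 189 characters left out ...]
, -0.027005040402451694], [-0.032608158396147516, -0.41048175531856385, -0.9112855954949592], [0.0066326033652160206, 0.9116615146732587, -0.4108884170139863]], 't': [-527.5441826535638, 7.7149838527231385, 1853.6861356770487]}
wrist {'intrinsics': [[311.94831225335577, 0.0, 319.0707951380913], [0.0, 311.94831225335577, 205.021054378434], [0.0, 0.0, 1.0]], 'k1': -0.052649089341642176, 'tool_from_camera': [[-0.0008698450584299907, -0.9595549742464491, -0.28151997223726327, 79.32665382244315], [0.9999995223004813, -0.0009601757906347468, 0.00018292419091947858, -0.2892980973409065], [-0.00044583447922927203, -0.28151967863960453, 0.9595553510716667, -159.19733258286644], [0.0, 0.0, 0.0, 1.0]]}
```

View pics/scene0.png

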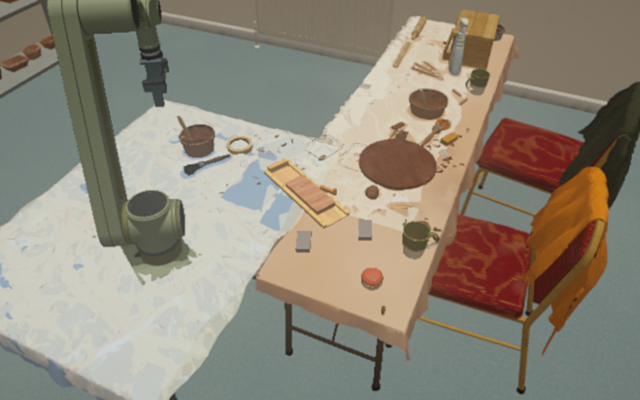

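View pics/side0.png

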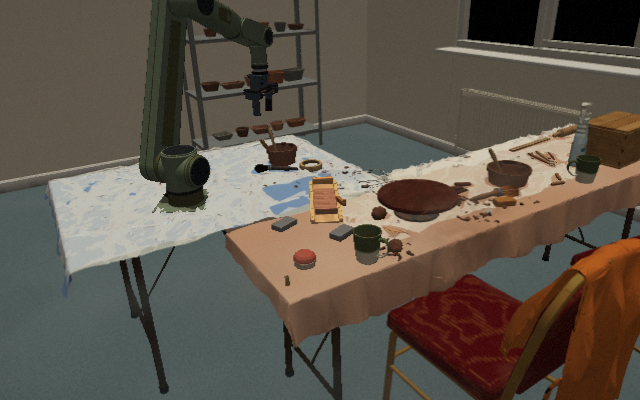

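View pics/wrist0.png

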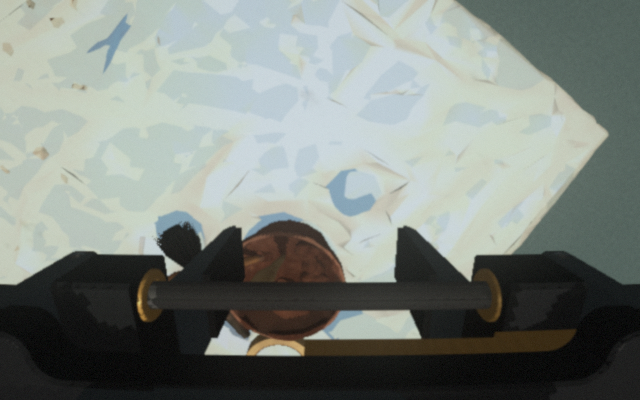

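The scene view shows the rack at about (268–348, 160–225), with the end stop probably at one end. The side view shows it at about (310–345, 178–222). I'll enlarge both.

```bash
cat > h.py <<'E'
import numpy as np, cv2
from workcell import env, grab_frame
from scipy.spatial.transform import Rotation as Ro
def pose(f,s=None):
    if "R" in f: return np.array(f["R"]),np.array(f["t"])
    T=np.array(f["tool_from_camera"]);Rt=Ro.from_euler('xyz',s["ee_rot"],degrees=True).as_matrix()
    Rc=Rt@T[:3,:3]; c=Rt@T[:3,3]+s["ee_pos"]
    return Rc.T,-Rc.T@c
def dist(f): return np.array([f["k1"],0,0,0.])
def proj(f,X,s=None):
    R,t=pose(f,s)
    return cv2.projectPoints(np.atleast_2d(np.array(X,float)),cv2.Rodrigues(R)[0],t,np.array(f["intrinsics"]),dist(f))[0][:,0]
def onz(f,uv,z,s=None):
    R,t=pose(f,s)
    d=cv2.undistortPoints(np.array(uv,float).reshape(-1,1,2),np.array(f["intrinsics"]),dist(f))[:,0]
    d=np.c_[d,np.ones(len(d))]@R; c=-R.T@t
    return c+d*((z-c[2])/d[:,2])[:,None]
E
python3 - <<'E'
import cv2
a=cv2.imread('pics/scene0.png')[140:240,240:380];cv2.imwrite('pics/sc1.png',cv2.resize(a,None,fx=5.5,fy=5.5,interpolation=cv2.INTER_CUBIC))
a=cv2.imread('pics/side0.png')[150:270,250:420];cv2.imwrite('pics/sd1.png',cv2.resize(a,None,fx=4.7,fy=4.7,interpolation=cv2.INTER_CUBIC))
E
```

```text
(no output)
```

View pics/sc1.png

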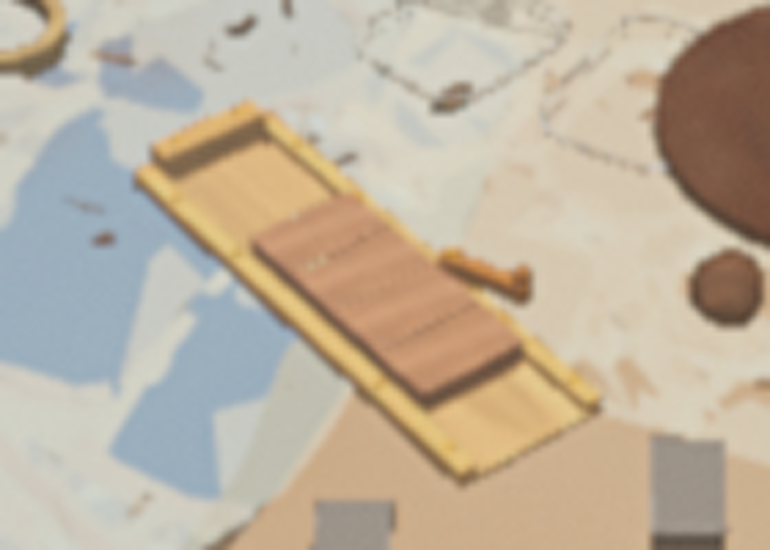

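View pics/sd1.png

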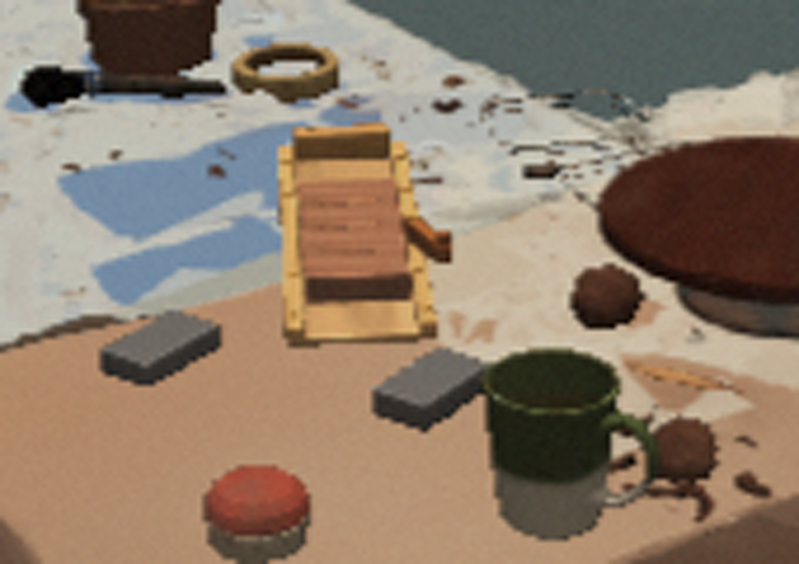

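```bash
python3 - <<'E'
from h import *
f=grab_frame("scene");g=grab_frame("side")
print(onz(f,[(324,225),(348.7,212.5),(265.5,171.8)],18))
print(onz(g,[(311.3,220.3),(342.3,219.2),(309.4,181.3),(336.3,180.8)],18))
print(onz(f,[(324.8,239-26.5)],30)) 
E
```

```text
[[ 477.62036755 -217.09777046   18.        ]
 [ 580.08021576 -217.76626207   18.        ]
 [ 466.35463466  130.11544243   18.        ]]
[[ 478.08884191 -222.44467716   18.        ]
 [ 583.74284193 -221.8317506    18.        ]
 [ 468.22279178  133.33830241   18.        ]
 [ 577.75015606  129.30789351   18.        ]]
[[ 507.31093672 -181.01425971   30.        ]]
```

Emit:
arm_command(
  series=[0.033, -0.075, 0.01, 0, 0, -0.068, 0.033, -0.075, 0.01, 0, 0, -0.068, 0.033, -0.075, 0.01, 0, 0, -0.068, 0.033, -0.075, 0.01, 0, 0, -0.068, 0.033, -0.075, 0.01, 0, 0, -0.068, 0.033, -0.075, 0.01, 0, 0, -0.068, 0.033, -0.075, 0.01, 0, 0, -0.068, 0.033, -0.075, 0.01, 0, 0, -0.068, 0.033, -0.075, 0.01, 0, 0, -0.068, 0.033, -0.075, 0.01, 0, 0, -0.068, 0.033, -0.075, 0.01, 0, 0, -0.068, 0.033, -0.075, 0.01, 0, 0, -0.068, 0.033, -0.075, 0.01, 0, 0, -0.068, 0.033, -0.075, 0.01, 0, 0, -0.068, 0.033, -0.075, 0.01, 0, 0, -0.068, 0.033, -0.075, 0.01, 0, 0, -0.068, 0.033, -0.075, 0.01, 0, 0, -0.068, 0.033, -0.075, 0.01, 0, 0, -0.068, 0.033, -0.075, 0.01, 0, 0, -0.068, 0.033, -0.075, 0.01, 0, 0, -0.068],
  hand=0.4,
)

```text
time_s: 1.92
ee_pos: [524.1, -88.7, 305.2]
ee_rot: [180.0, -0.0, 91.8]
force: [1.0, 0.7, -0.5]
gripper_width: 36.2
```

Emit:
arm_command(
  series=[0, 0, 0, 0, 0, 0, 0, 0, 0, 0, 0, 0],
)

```text
time_s: 2.08
ee_pos: [524.0, -88.2, 304.6]
ee_rot: [-180.0, -0.0, 91.8]
force: [0.3, 0.7, -0.1]
gripper_width: 36.5
```

```bash
python3 - <<'E'
from h import *
s=env.state();f=grab_frame("wrist");cv2.imwrite("pics/w1.png",f["frame"][:,:,::-1])
print(s["time_s"],s["ee_pos"],s["ee_rot"],s["gripper_width"],s["force"])
E
```

```text
2.0833 [524.03557851 -88.18918799 304.55079322] [-1.79963866e+02 -2.74955932e-02  9.18089937e+01] 36.45762580823571 [ 0.29501361  0.70543647 -0.09080587]
```

View pics/w1.png

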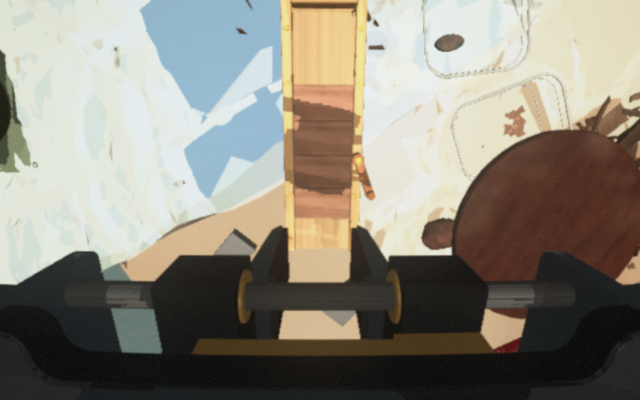

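The wrist view shows the rack with its open end at v≈250 and the row at v≈85–218. The keeper pivot is near (358,162) and the peg near (371,195). I'll zoom in for accurate corners.

```bash
python3 - <<'E'
import cv2
a=cv2.imread('pics/w1.png')
cv2.imwrite('pics/w1a.png',cv2.resize(a[140:260,270:400],None,fx=5,fy=5,interpolation=cv2.INTER_CUBIC))
cv2.imwrite('pics/w1b.png',cv2.resize(a[0:120,260:390],None,fx=5,fy=5,interpolation=cv2.INTER_CUBIC))
E
```

```text
(no output)
```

View pics/w1a.png

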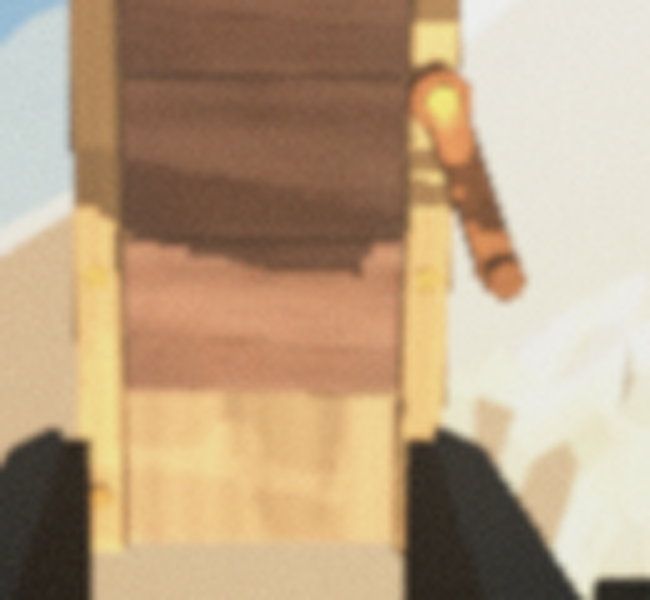

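View pics/w1b.png

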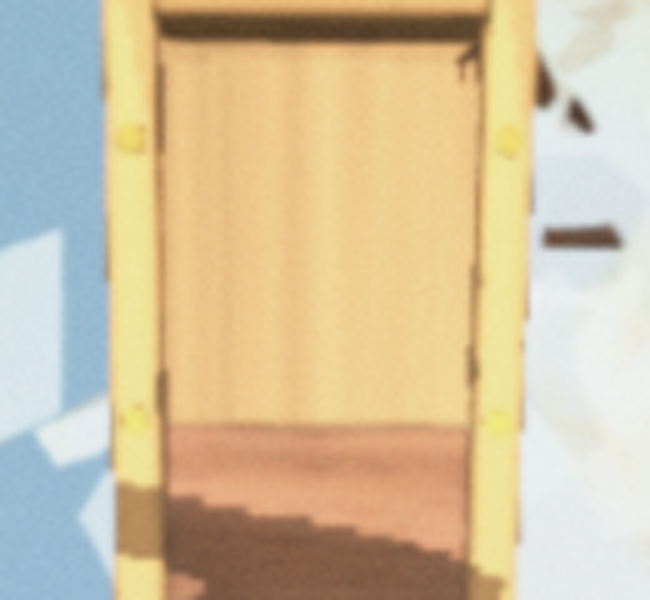

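```bash
python3 - <<'E'
from h import *
s={"ee_pos":[524.036,-88.189,304.551],"ee_rot":[-179.9639,-.0275,91.809]}
f=grab_frame("wrist")
A=lambda u,v:((u+.5)/5-.5+270,(v+.5)/5-.5+140)
B=lambda u,v:((u+.5)/5-.5+260,(v+.5)/5-.5)
n=["Lout open","Lo up","Ro mid","Ro up","b Lo","b Lo","b Ro","b Ro"]
P=onz(f,[A(92,550),A(75,200),A(441,425),A(453,220),B(107,200),B(115,560),B(533,150),B(519,560)],18,s)
for a,b in zip(n,P):print(a,b.round(1))
print("open floor end",onz(f,[A(130,545),A(400,543)],8,s).round(1))
print("stop top",onz(f,[B(160,14),B(487,14)],34,s).round(1),"stop bottom",onz(f,[B(165,40),B(480,42)],8,s).round(1))
print("row front",onz(f,[B(170,424),B(465,426)],30,s).round(1),"row rear",onz(f,[A(130,392),A(398,388)],30,s).round(1))
print("pivot",onz(f,[A(442,100)],38,s).round(1),"peg",onz(f,[A(507,281)],46,s).round(1))
c=grab_frame("scene");g=grab_frame("side")
print("mug side",onz(g,[(361.5,258)],0).round(),"sc",onz(c,[(416,248)],0).round())
E
```

```text
Lout open [ 479.6 -213.    18. ]
Lo up [ 474.4 -102.3   18. ]
Ro mid [ 585.5 -168.4   18. ]
Ro up [ 584.8 -104.8   18. ]
b Lo [469.1  84.4  18. ]
b Lo [471.5  -6.9  18. ]
b Ro [579.7 100.   18. ]
b Ro [582.6  -3.5  18. ]
open floor end [[ 490.8 -215.4    8. ]
 [ 576.5 -212.1    8. ]]
stop top [[483.8 124.1  34. ]
 [564.3 126.7  34. ]] stop bottom [[482.9 126.    8. ]
 [565.4 128.1   8. ]]
row front [[487.2  28.   30. ]
 [564.6  29.9  30. ]] row rear [[ 491.8 -156.6   30. ]
 [ 570.4 -153.    30. ]]
pivot [[576.8 -67.1  38. ]] peg [[ 597.  -115.6   46. ]]
mug side [[ 629. -450.    0.]] sc [[ 665. -456.    0.]]
```

Emit:
arm_command(
  series=[0.005, -0.068, 0, 0, 0, 0, 0.005, -0.068, 0, 0, 0, 0, 0.005, -0.068, 0, 0, 0, 0, 0.005, -0.068, 0, 0, 0, 0, 0, 0, -0.06, 0, 0, 0, 0, 0, -0.06, 0, 0, 0, 0, 0, -0.06, 0, 0, 0, 0, 0, -0.06, 0, 0, 0, 0, 0, -0.06, 0, 0, 0, 0, 0, -0.06, 0, 0, 0, 0, 0, -0.06, 0, 0, 0, 0, 0, -0.06, 0, 0, 0, 0, 0, -0.06, 0, 0, 0, 0, 0, -0.05, 0, 0, 0],
)

```text
time_s: 3.45
ee_pos: [531.2, -194.3, 67.7]
ee_rot: [-179.9, -0.0, 92.1]
force: [0.5, -0.1, -0.6]
gripper_width: 36.5
```

Emit:
arm_command(
  series=[0, 0, 0, 0, 0, 0, 0, 0, 0, 0, 0, 0],
)

```text
time_s: 3.62
ee_pos: [531.4, -194.7, 68.7]
ee_rot: [-179.9, -0.1, 92.0]
force: [0.0, -0.5, 0.9]
gripper_width: 36.4
```

```bash
python3 - <<'E'
from h import *
s=env.state()
print(s["time_s"],s["ee_pos"],s["ee_rot"],s["gripper_width"],s["force"])
for n in("wrist","side"):
    f=grab_frame(n);cv2.imwrite(f"pics/{n}2.png",f["frame"][:,:,::-1])
a=cv2.imread('pics/side2.png')[150:270,250:420];cv2.imwrite('pics/sd2.png',cv2.resize(a,None,fx=4.7,fy=4.7,interpolation=cv2.INTER_CUBIC))
E
```

```text
3.6167 [ 531.36033298 -194.65583389   68.65341188] [-1.79901090e+02 -5.01303061e-02  9.20288466e+01] 36.35022645133807 [ 0.02029644 -0.5019276   0.940941  ]
```

View pics/wrist2.png

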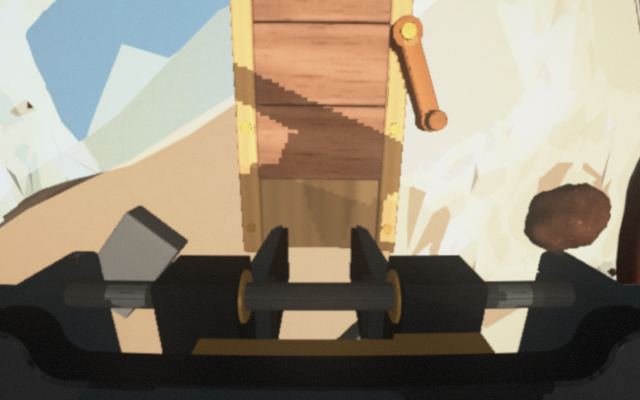

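View pics/sd2.png

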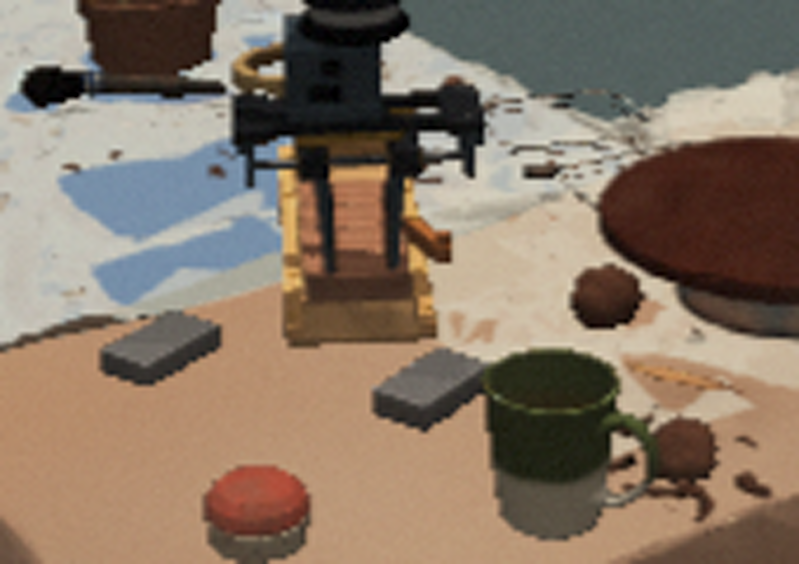

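```bash
python3 - <<'E'
from h import *
s={"ee_pos":[531.36,-194.656,68.653],"ee_rot":[-179.901,-.05,92.029]}
f=grab_frame("wrist")
print("rear",onz(f,[(262,180),(380,178)],30,s).round(1))
print("open end floor",onz(f,[(260,247),(378,246)],8,s).round(1))
print("walls inner z18",onz(f,[(255,150),(262,235),(388,150),(379,235)],18,s).round(1))
print("pivot",onz(f,[(409,31)],38,s).round(1),"peg",onz(f,[(436,121)],46,s).round(1))
E
```

```text
rear [[ 493.3 -157.7   30. ]
 [ 569.5 -153.8   30. ]]
open end floor [[ 486.8 -214.8    8. ]
 [ 577.2 -210.8    8. ]]
walls inner z18 [[ 486.7 -140.    18. ]
 [ 490.4 -200.8   18. ]
 [ 575.6 -136.9   18. ]
 [ 574.9 -197.8   18. ]]
pivot [[577.2 -68.6  38. ]] peg [[ 595.4 -116.5   46. ]]
```

Emit:
arm_command(
  series=[0, 0, -0.028, 0, 0, 0, 0, 0, -0.028, 0, 0, 0, 0, 0, -0.028, 0, 0, 0, 0, 0, -0.028, 0, 0, 0, 0, 0, 0, 0, 0, 0, 0, 0, 0, 0, 0, 0, 0, 0.005, 0, 0, 0, 0, 0, 0.005, 0, 0, 0, 0, 0, 0.005, 0, 0, 0, 0, 0, 0.005, 0, 0, 0, 0, 0, 0.005, 0, 0, 0, 0, 0, 0.005, 0, 0, 0, 0, 0, 0.005, 0, 0, 0, 0, 0, 0.005, 0, 0, 0, 0],
)

```text
time_s: 4.93
ee_pos: [531.8, -179.6, 24.2]
ee_rot: [180.0, 0.0, 91.9]
force: [-0.3, 0.2, -0.2]
gripper_width: 36.4
```

```bash
python3 - <<'E'
from h import *
s=env.state()
print(s["time_s"],s["ee_pos"],s["ee_rot"],s["gripper_width"],s["force"])
f=grab_frame("wrist");cv2.imwrite(f"pics/w3.png",f["frame"][:,:,::-1])
E
```

```text
4.9333 [ 531.80129497 -179.557403     24.20339361] [1.79994283e+02 7.82325000e-04 9.19471489e+01] 36.38979358986956 [-0.29685426  0.20639039 -0.18430523]
```

View pics/w3.png

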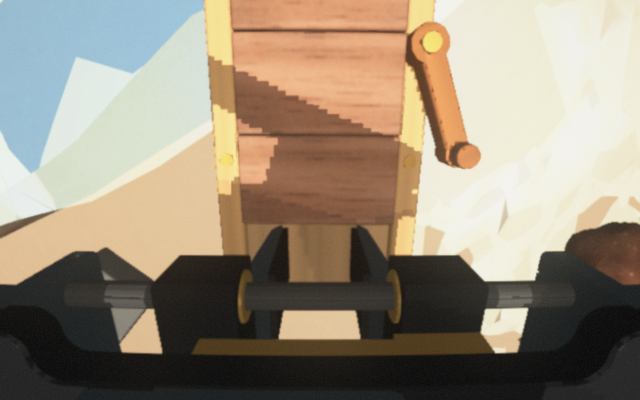

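Emit:
arm_command(
  series=[0, 0.004, 0, 0, 0, 0, 0, 0.004, 0, 0, 0, 0, 0, 0.004, 0, 0, 0, 0, 0, 0.004, 0, 0, 0, 0, 0, 0.005, 0, 0, 0, 0, 0, 0.006, 0, 0, 0, 0, -0.0003, 0.008, 0, 0, 0, 0, -0.0003, 0.009, 0, 0, 0, 0, -0.0003, 0.009, 0, 0, 0, 0, -0.0003, 0.009, 0, 0, 0, 0, -0.0003, 0.009, 0, 0, 0, 0, -0.0003, 0.009, 0, 0, 0, 0, -0.0003, 0.009, 0, 0, 0, 0, -0.0003, 0.009, 0, 0, 0, 0, -0.0003, 0.009, 0, 0, 0, 0, -0.0003, 0.008, 0, 0, 0, 0, -0.0003, 0.007, 0, 0, 0, 0, -0.0003, 0.006, 0, 0, 0, 0, -0.0003, 0.005, 0, 0, 0, 0, -0.0003, 0.004, 0, 0, 0, 0],
)

```text
time_s: 6.65
ee_pos: [530.1, -124.8, 24.2]
ee_rot: [180.0, 0.0, 91.9]
force: [0.6, -0.7, -0.8]
gripper_width: 36.5
```

```bash
python3 - <<'E'
from h import *
s=env.state()
print(s["time_s"],s["ee_pos"],s["ee_rot"],s["gripper_width"],s["force"])
f=grab_frame("wrist");cv2.imwrite(f"pics/w4.png",f["frame"][:,:,::-1])
E
```

```text
6.65 [ 530.12474063 -124.80070176   24.17112457] [1.79993557e+02 3.86583280e-04 9.19436473e+01] 36.47960027733942 [ 0.63126893 -0.71934368 -0.77073565]
```

View pics/w4.png

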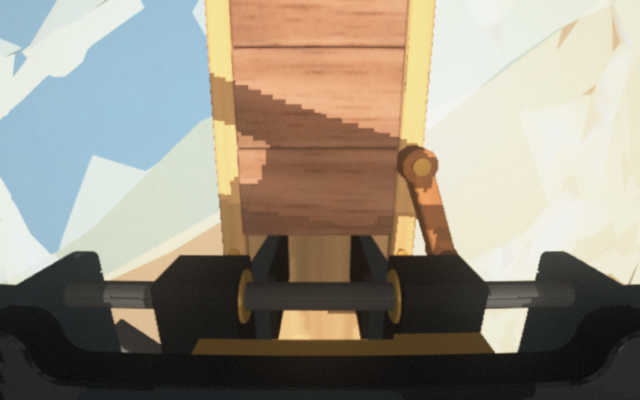

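Emit:
arm_command(
  series=[0, 0.004, 0, 0, 0, 0, -0.0003, 0.006, 0, 0, 0, 0, -0.0003, 0.008, 0, 0, 0, 0, -0.0003, 0.008, 0, 0, 0, 0, -0.0003, 0.008, 0, 0, 0, 0, -0.0003, 0.008, 0, 0, 0, 0, -0.0003, 0.008, 0, 0, 0, 0, -0.0003, 0.008, 0, 0, 0, 0, -0.0003, 0.008, 0, 0, 0, 0, -0.0003, 0.008, 0, 0, 0, 0, -0.0003, 0.006, 0, 0, 0, 0, -0.0003, 0.005, 0, 0, 0, 0, -0.0003, 0.004, 0, 0, 0, 0, -0.0003, 0.004, 0, 0, 0, 0, -0.0003, 0.003, 0, 0, 0, 0],
)

```text
time_s: 7.95
ee_pos: [528.5, -86.5, 24.2]
ee_rot: [180.0, 0.0, 91.9]
force: [0.1, -1.5, -0.4]
gripper_width: 36.9
```

```bash
python3 - <<'E'
from h import *
s=env.state()
print(s["time_s"],s["ee_pos"],s["ee_rot"],s["gripper_width"],s["force"])
f=grab_frame("wrist");cv2.imwrite(f"pics/w5.png",f["frame"][:,:,::-1])
E
```

```text
7.95 [528.47225269 -86.48657676  24.19782289] [1.79989347e+02 6.50636575e-04 9.19382055e+01] 36.86006572406509 [ 0.12034047 -1.48277029 -0.44373494]
```

View pics/w5.png

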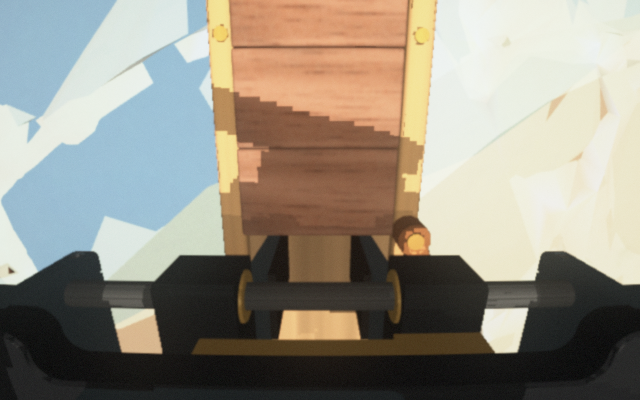

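Emit:
arm_command(
  series=[0, 0.003, 0, 0, 0, 0, 0, 0.003, 0, 0, 0, 0, 0, 0.003, 0, 0, 0, 0, 0, 0.003, 0, 0, 0, 0, 0, 0.003, 0, 0, 0, 0, 0, 0.003, 0, 0, 0, 0, 0, 0.003, 0, 0, 0, 0],
)

```text
time_s: 8.58
ee_pos: [528.4, -78.1, 24.2]
ee_rot: [180.0, -0.0, 91.9]
force: [-0.5, -2.1, 0.0]
gripper_width: 36.7
```

Emit:
arm_command(
  series=[0, 0.003, 0, 0, 0, 0],
)

```text
time_s: 8.67
ee_pos: [528.4, -76.9, 24.2]
ee_rot: [180.0, 0.0, 91.9]
force: [-0.3, -1.9, -0.8]
gripper_width: 36.6
```

Emit:
arm_command(
  series=[0, 0.003, 0, 0, 0, 0],
)

```text
time_s: 8.75
ee_pos: [528.4, -75.7, 24.2]
ee_rot: [180.0, 0.0, 91.9]
force: [0.2, -1.1, 0.6]
gripper_width: 36.5
```

Emit:
arm_command(
  series=[0, 0.003, 0, 0, 0, 0],
)

```text
time_s: 8.83
ee_pos: [528.5, -75.4, 24.2]
ee_rot: [180.0, 0.1, 92.0]
force: [-1.1, -9.7, -0.1]
gripper_width: 36.4
```

Emit:
arm_command(
  series=[0, 0.002, 0, 0, 0, 0, 0, 0, 0, 0, 0, 0],
)

```text
time_s: 9.0
ee_pos: [528.5, -75.5, 24.3]
ee_rot: [180.0, 0.2, 92.0]
force: [-1.1, -8.8, -0.2]
gripper_width: 36.6
```

```bash
python3 - <<'E'
from h import *
s=env.state()
print(s["time_s"],s["ee_pos"],s["ee_rot"],s["gripper_width"],s["force"])
for n in("scene","side","wrist"):
    f=grab_frame(n);cv2.imwrite(f"pics/{n}6.png",f["frame"][:,:,::-1])
a=cv2.imread('pics/side6.png')[150:270,250:420];a=cv2.resize(a,None,fx=4.5,fy=4.5,interpolation=cv2.INTER_CUBIC);cv2.imwrite('pics/sd6.png',a)
E
```

```text
9.0 [528.47352865 -75.47396482  24.25843948] [1.79990681e+02 1.77976918e-01 9.20327267e+01] 36.581087932906605 [-1.06757959 -8.84637928 -0.18958957]
```

View pics/sd6.png

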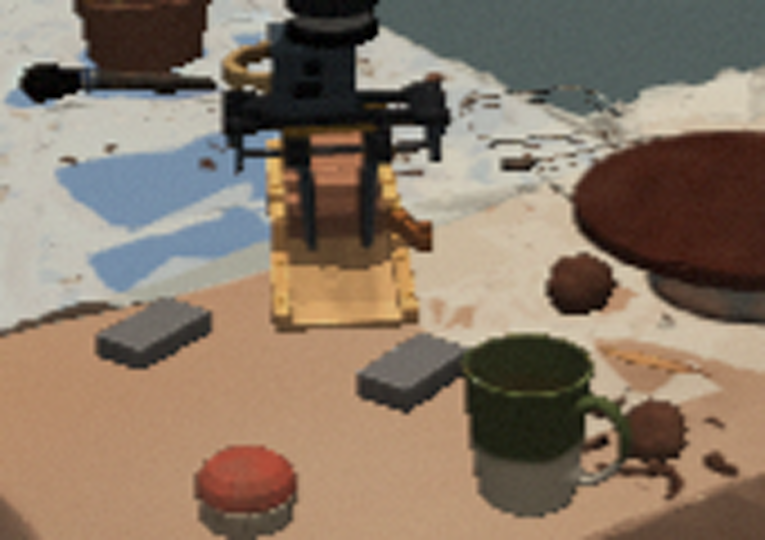

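View pics/wrist6.png

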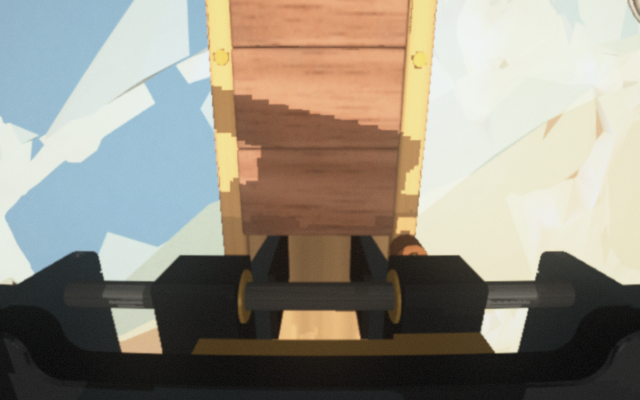

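Force is now about 9 N at the stop, TCP y=-75.5 as predicted, and the row shows no gaps. Next I'll back off, and check the platter's position before swinging to the keeper's outer side.

Emit:
arm_command(
  series=[0, -0.01, 0, 0, 0, 0, 0, -0.03, 0, 0, 0, 0, 0, -0.04, 0, 0, 0, 0, 0, -0.04, 0.03, 0, 0, 0, 0, -0.02, 0.06, 0, 0, 0, 0, 0, 0.08, 0, 0, 0, 0, 0, 0.08, 0, 0, 0, 0, 0, 0.05, 0, 0, 0, 0, 0, 0, 0, 0, 0, 0, 0, 0, 0, 0, 0],
  hand=0,
)

```text
time_s: 9.98
ee_pos: [528.9, -130.2, 145.2]
ee_rot: [179.8, 0.0, 91.9]
force: [-0.8, 0.6, 0.4]
gripper_width: 0.5
```

```bash
python3 - <<'E'
from h import *
s=env.state()
print(s["time_s"],s["ee_pos"],s["ee_rot"],s["gripper_width"],s["force"])
F={}
for n in("scene","side","wrist"):
    f=grab_frame(n);F[n]=f;cv2.imwrite(f"pics/{n}7.png",f["frame"][:,:,::-1])
a=cv2.imread('pics/side7.png')[140:240,300:480];cv2.imwrite('pics/sd7.png',cv2.resize(a,None,fx=4.4,fy=4.4,interpolation=cv2.INTER_CUBIC))
def ray(f,uv):
    a=onz(f,[uv],0)[0];b=onz(f,[uv],300)[0];return a,(b-a)/np.linalg.norm(b-a)
# platter centre
a,d=ray(F["scene"],(398,163));b,e=ray(F["side"],(431,196))
st=np.linalg.lstsq(np.c_[d,-e],b-a,rcond=None)[0];print(a+st[0]*d,b+st[1]*e)
E
```

```text
9.9833 [ 528.90485509 -130.21797193  145.19671617] [1.79848166e+02 1.69313560e-02 9.19148351e+01] 0.5365044503175953 [-0.75337453  0.58797381  0.40916072]
[ 890.38462638 -121.46327765   25.46183062] [ 907.75060773 -116.34322192   46.52363813]
```

View pics/wrist7.png

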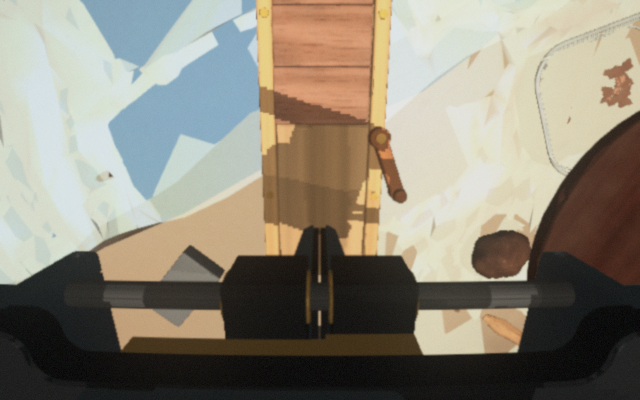

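View pics/sd7.png

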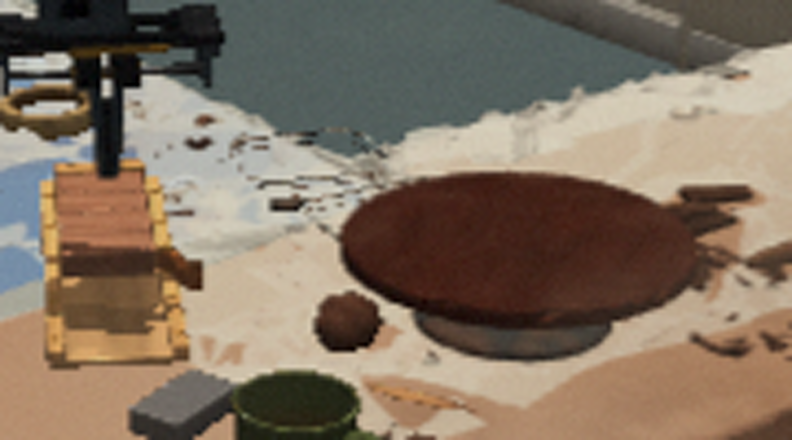

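Emit:
arm_command(
  series=[0.064, 0.011, 0, 0, 0, 0, 0.064, 0.011, 0, 0, 0, 0, 0.064, 0.011, 0, 0, 0, 0, 0.064, 0.011, 0, 0, 0, 0, 0, 0, 0, 0, 0, 0, 0, 0, -0.063, 0, 0, 0, 0, 0, -0.063, 0, 0, 0, 0, 0, -0.063, 0, 0, 0, 0, 0, -0.063, 0, 0, 0, 0, 0, 0, 0, 0, 0, 0, 0, 0, 0, 0, 0],
)

```text
time_s: 11.05
ee_pos: [628.8, -112.0, 41.3]
ee_rot: [-179.7, -0.1, 91.9]
force: [0.4, -0.5, 0.7]
gripper_width: 0.6
```

```bash
python3 - <<'E'
from h import *
s={"ee_pos":[528.905,-130.218,145.197],"ee_rot":[179.848,.017,91.915]}
f=grab_frame("wrist")
print("pivot",onz(f,[(380.5,138)],38,s).round(1),"peg",onz(f,[(399.5,196)],46,s).round(1))
print("rear",onz(f,[(277,124),(371,123.5)],30,s).round(1))
s=env.state()
print(s["time_s"],s["ee_pos"],s["ee_rot"],s["force"])
f=grab_frame("wrist");cv2.imwrite(f"pics/w8.png",f["frame"][:,:,::-1])
E
```

```text
pivot [[579.1 -68.6  38. ]] peg [[ 598.1 -116.4   46. ]]
rear [[491.2 -60.3  30. ]
 [571.6 -57.2  30. ]]
11.1 [ 630.46955362 -112.26710574   43.16039475] [-1.79932790e+02 -1.83835049e-02  9.19367833e+01] [0.29732155 0.46261344 1.07188843]
```

View pics/w8.png

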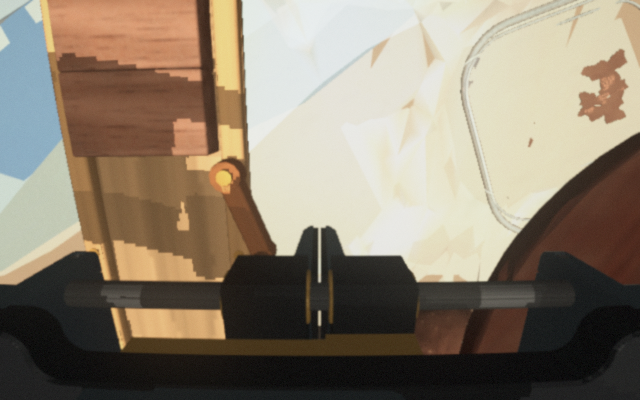

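Emit:
arm_command(
  series=[-0.01, 0, 0, 0, 0, 0, -0.01, 0, 0, 0, 0, 0, -0.01, 0, 0, 0, 0, 0, -0.01, 0, 0, 0, 0, 0, -0.01, 0, 0, 0, 0, 0, -0.01, 0, 0, 0, 0, 0, -0.01, 0, 0, 0, 0, 0, -0.01, 0, 0, 0, 0, 0, -0.01, 0, 0, 0, 0, 0, -0.01, 0, 0, 0, 0, 0, -0.01, 0, 0, 0, 0, 0, -0.01, 0, 0, 0, 0, 0, -0.01, 0, 0, 0, 0, 0, -0.01, 0, 0, 0, 0, 0, -0.01, 0, 0, 0, 0, 0],
)

```text
time_s: 12.4
ee_pos: [570.6, -112.0, 43.5]
ee_rot: [180.0, -0.0, 91.9]
force: [1.5, -0.7, 1.8]
gripper_width: 0.5
```

```bash
python3 - <<'E'
from h import *
s=env.state()
print(s["time_s"],s["ee_pos"],s["ee_rot"],s["force"])
for n in("side","wrist"):
    f=grab_frame(n);cv2.imwrite(f"pics/{n}9.png",f["frame"][:,:,::-1])
a=cv2.imread('pics/side9.png')[150:250,280:400];cv2.imwrite('pics/sd9.png',cv2.resize(a,None,fx=5,fy=5,interpolation=cv2.INTER_CUBIC))
E
```

```text
12.4 [ 570.61693155 -112.02638483   43.45832264] [ 1.79975528e+02 -1.70107099e-02  9.19312135e+01] [ 1.49348297 -0.70969349  1.81437864]
```

View pics/wrist9.png

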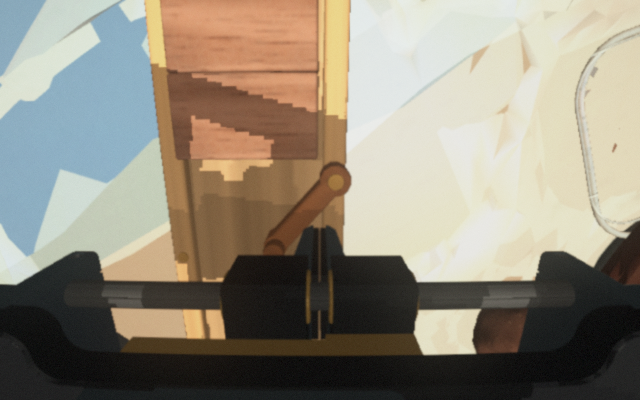

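View pics/sd9.png

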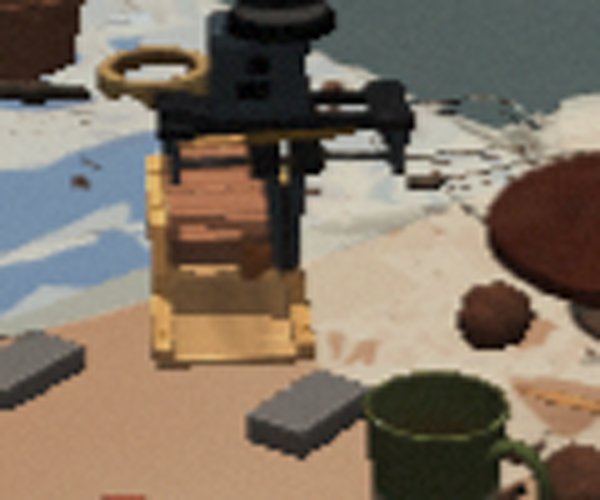

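Emit:
arm_command(
  series=[-0.01, 0, 0, 0, 0, 0, -0.01, 0, 0, 0, 0, 0, -0.005, 0, 0, 0, 0, 0, 0, -0.02, 0, 0, 0, 0, 0, -0.04, 0, 0, 0, 0, 0, -0.05, 0, 0, 0, 0, -0.04, 0, 0, 0, 0, 0, -0.04, 0, 0, 0, 0, 0, 0, 0, 0, 0, 0, 0, 0, 0, 0, 0, 0, 0],
)

```text
time_s: 13.33
ee_pos: [528.1, -156.6, 43.2]
ee_rot: [-179.9, -0.0, 91.9]
force: [0.1, 0.6, -0.4]
gripper_width: 0.3
```

```bash
python3 - <<'E'
from h import *
s=env.state()
print(s["time_s"],s["ee_pos"],s["ee_rot"],s["force"])
f=grab_frame("wrist");cv2.imwrite(f"pics/w10.png",f["frame"][:,:,::-1])
E
```

```text
13.3333 [ 528.09640695 -156.60192299   43.20021633] [-1.79947365e+02 -1.70530360e-02  9.18952368e+01] [ 0.14953261  0.55066153 -0.38867398]
```

View pics/w10.png

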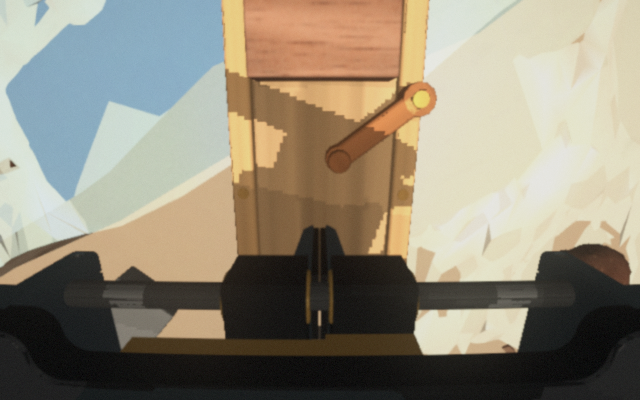

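Emit:
arm_command(
  series=[0.007, 0.01, 0, 0, 0, 0, 0, 0.01, 0, 0, 0, 0, 0, 0.01, 0, 0, 0, 0, 0, 0.01, 0, 0, 0, 0, 0, 0.01, 0, 0, 0, 0, 0, 0.01, 0, 0, 0, 0, 0, 0.01, 0, 0, 0, 0, 0, 0.01, 0, 0, 0, 0, 0, 0.01, 0, 0, 0, 0, 0, 0.01, 0, 0, 0, 0, 0, 0.01, 0, 0, 0, 0, 0, 0.01, 0, 0, 0, 0, 0, 0.008, 0, 0, 0, 0, 0, 0.004, 0, 0, 0, 0],
)

```text
time_s: 14.55
ee_pos: [530.0, -102.8, 42.9]
ee_rot: [-179.8, -0.0, 92.0]
force: [-2.1, -1.1, 0.0]
gripper_width: 0.4
```

```bash
python3 - <<'E'
from h import *
s=env.state()
print(s["time_s"],s["ee_pos"],s["ee_rot"],s["force"])
f=grab_frame("wrist");cv2.imwrite(f"pics/w11.png",f["frame"][:,:,::-1])
E
```

```text
14.55 [ 529.98213279 -102.84495589   42.88890135] [-1.79812674e+02 -3.13518209e-02  9.19605417e+01] [-2.1313557  -1.13300023  0.03359074]
```

View pics/w11.png

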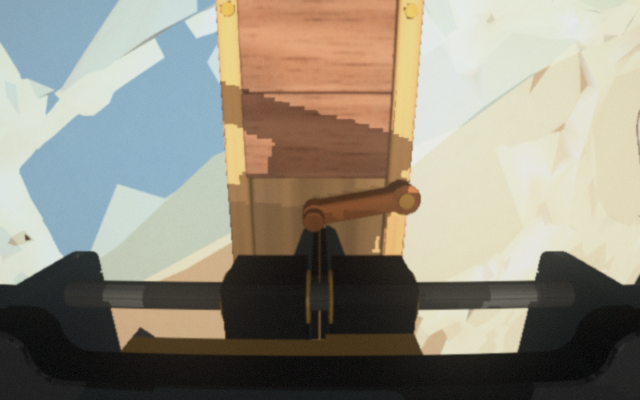

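Nearly square, with about 10° left. I'll continue slowly until force builds.

Emit:
arm_command(
  series=[0, 0.004, 0, 0, 0, 0, 0, 0.004, 0, 0, 0, 0, 0, 0.004, 0, 0, 0, 0, 0, 0.004, 0, 0, 0, 0],
)

```text
time_s: 14.93
ee_pos: [532.0, -96.9, 43.5]
ee_rot: [180.0, 0.0, 91.9]
force: [-0.9, -1.5, -0.2]
gripper_width: 0.5
```

Emit:
arm_command(
  series=[0, 0.004, 0, 0, 0, 0],
)

```text
time_s: 15.02
ee_pos: [531.9, -95.3, 43.5]
ee_rot: [180.0, -0.0, 91.9]
force: [0.5, -1.8, -0.5]
gripper_width: 0.5
```

Emit:
arm_command(
  series=[0, 0.003, 0, 0, 0, 0],
)

```text
time_s: 15.1
ee_pos: [531.8, -94.0, 43.4]
ee_rot: [180.0, -0.0, 91.9]
force: [-1.1, -1.8, 0.4]
gripper_width: 0.4
```

Emit:
arm_command(
  series=[0, 0.003, 0, 0, 0, 0],
)

```text
time_s: 15.18
ee_pos: [531.7, -92.9, 43.4]
ee_rot: [180.0, 0.0, 91.9]
force: [-0.2, -2.0, -0.0]
gripper_width: 0.6
```

Emit:
arm_command(
  series=[0, 0.003, 0, 0, 0, 0],
)

```text
time_s: 15.27
ee_pos: [531.7, -92.4, 43.5]
ee_rot: [180.0, 0.1, 92.0]
force: [-1.7, -5.2, 0.0]
gripper_width: 0.8
```

Emit:
arm_command(
  series=[0, 0.003, 0, 0, 0, 0],
)

```text
time_s: 15.35
ee_pos: [531.8, -92.0, 43.5]
ee_rot: [180.0, 0.2, 92.1]
force: [-2.6, -9.1, 0.9]
gripper_width: 0.5
```

```bash
python3 - <<'E'
from h import *
s=env.state()
print(s["time_s"],s["ee_pos"],s["ee_rot"],s["force"])
f=grab_frame("wrist");cv2.imwrite(f"pics/w12.png",f["frame"][:,:,::-1])
E
```

```text
15.35 [531.81609182 -91.97490077  43.50949242] [1.79975516e+02 1.71885917e-01 9.20506074e+01] [-2.57252423 -9.14409584  0.93297472]
```

View pics/w12.png

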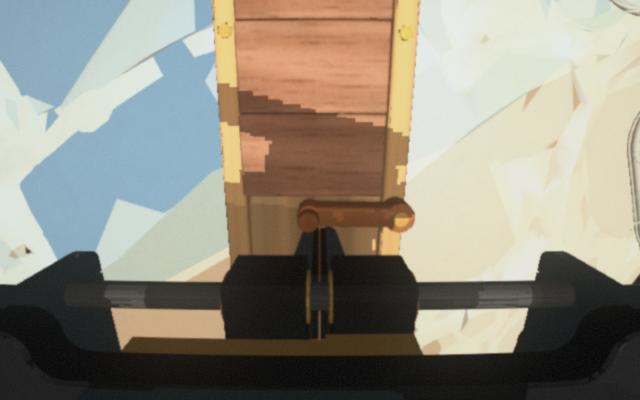

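The keeper is square and force is rising at its limit, at the predicted position. I'll retreat and check everything.

Emit:
arm_command(
  series=[0, -0.01, 0, 0, 0, 0, 0, -0.03, 0, 0, 0, 0, 0, -0.05, 0.03, 0, 0, 0, 0, -0.04, 0.08, 0, 0, 0, 0, 0, 0.1, 0, 0, 0, 0, 0, 0.1, 0, 0, 0, 0, 0, 0.1, 0, 0, 0, 0, 0, 0.06, 0, 0, 0, 0, 0.04, 0, 0, 0, 0, 0, 0.06, 0, 0, 0, 0, 0, 0, 0, 0, 0, 0, 0, 0, 0, 0, 0, 0, 0, 0, 0, 0, 0, 0],
)

```text
time_s: 16.48
ee_pos: [531.7, -103.1, 231.2]
ee_rot: [-180.0, 0.0, 91.9]
force: [0.3, 0.2, 0.4]
gripper_width: 0.4
```

```bash
python3 - <<'E'
from h import *
s=env.state()
print(s["time_s"],s["ee_pos"],s["ee_rot"],s["force"])
for n in("scene","side","wrist"):
    f=grab_frame(n);cv2.imwrite(f"pics/{n}13.png",f["frame"][:,:,::-1])
a=cv2.imread('pics/wrist13.png')[0:200,220:420];cv2.imwrite('pics/w13z.png',cv2.resize(a,None,fx=3,fy=3,interpolation=cv2.INTER_CUBIC))
a=cv2.imread('pics/side13.png')[150:270,250:420];cv2.imwrite('pics/sd13.png',cv2.resize(a,None,fx=4.5,fy=4.5,interpolation=cv2.INTER_CUBIC))
E
```

```text
16.4833 [ 531.6537946  -103.05353797  231.21470421] [-1.79999183e+02  3.92530025e-03  9.19431154e+01] [0.30257737 0.24831432 0.39061018]
```

View pics/w13z.png

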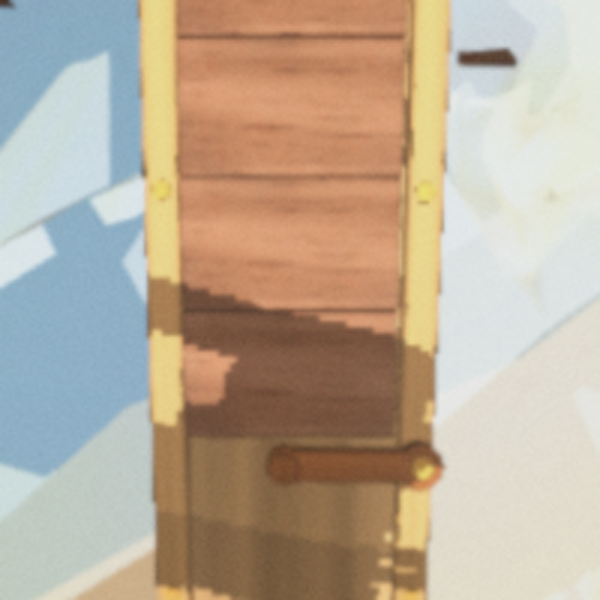

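View pics/sd13.png

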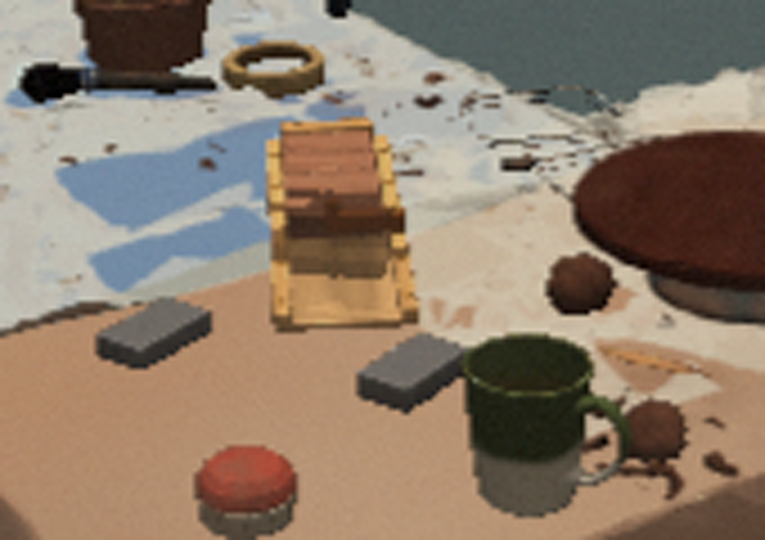

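View pics/scene13.png

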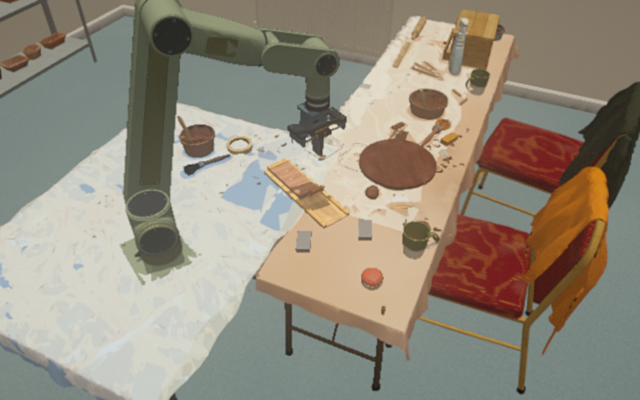

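The keeper stands square behind the last block and the bystanders haven't moved. I'll take one look at the stop end before handing in.

Emit:
arm_command(
  series=[0, 0.08, 0, 0, 0, 0, 0, 0.08, 0, 0, 0, 0, 0, 0.08, 0, 0, 0, 0, 0, 0.06, 0, 0, 0, 0, 0, 0, 0, 0, 0, 0, 0, 0, 0, 0, 0, 0],
)

```text
time_s: 17.13
ee_pos: [531.7, 17.8, 231.2]
ee_rot: [-180.0, 0.0, 92.0]
force: [0.6, -0.0, 1.2]
gripper_width: 0.5
```

```bash
python3 - <<'E'
from h import *
s=env.state();f=grab_frame("wrist");a=f["frame"][:,:,::-1]
print(s["time_s"],s["ee_pos"])
cv2.imwrite('pics/w14.png',cv2.resize(a[0:240,220:420],None,fx=2.5,fy=2.5,interpolation=cv2.INTER_CUBIC))
E
```

```text
17.1333 [531.71564405  17.76554548 231.18779015]
```

View pics/w14.png

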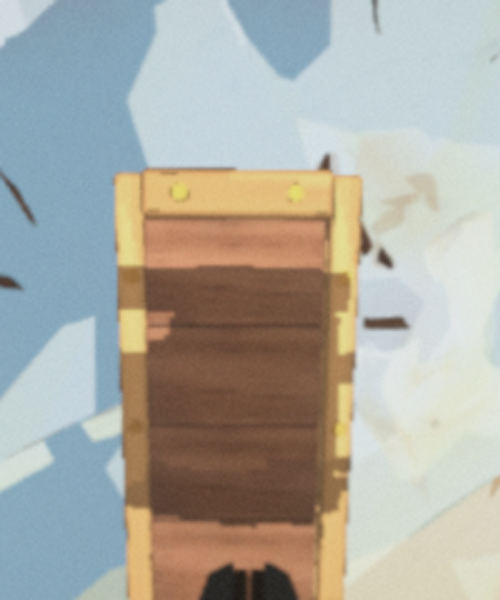

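The first block is flush against the stop with tight seams behind it, so I'm handing in.

```bash
python3 -c "
from workcell import env
print(env.job_done(), env.state()['time_s'])"
```

```text
the job is handed in; nothing more can be done
the job is handed in; nothing more can be done
```

The row is home, the keeper is shut, and the job is handed in; the clock read about 17 s at my last check.

- **Row:** I pushed the four blocks about 96 mm as one train, with partly closed fingers low on the last block's rear face. I stopped when the force rose to about 9–10 N at the predicted home position. In the last wrist views the first block is flush against the stop and no gap shows between the blocks.
- **Keeper:** I swung it with the closed fingers, first inwards on the peg's outer side, then along the channel until the force rose to about 9 N at its limit. It then stood square across the channel, just behind the last block, and was still there after I backed off.
- **Bystanders:** The timer, mug, tape roll and grey look-alikes look unmoved. I never zoomed in on the brass tube, but the arm did not go near it.

No check failed. Positions of the same points measured from different pictures differed by 2–3 mm, about the stated calibration accuracy, so I judged the final contacts by force.

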